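# Load a card tube into the trimming jig

## Robot

A 7-joint arm with a two-finger parallel gripper is mounted at the origin on a cart in front of the work surface, level with it; the furniture and walls round the work are solid. World frame = base frame: x ahead of the robot, y to its left, z up, the work surface at z = 0. Lengths are in m, angles in rad, forces in N, time in s.
With the tool pointing down it reaches from about 0.425 to 0.875 m from the base axis. Payload 4.7 kg.
Tool frame: the origin (TCP) lies between the finger pads; the fingertips stand 8 mm ahead of it and the grasp point (between the pads) lies 11 mm behind it; z points along the fingers, y is the direction in which the jaws open and shut (so a half turn about z gives the same grasp; the last joint's range is limited). The gripper opens to 87 mm and grips with 3 to 60 N. Pads are 19 mm wide; open, the fingers measure 117 mm over their backs; the gripper's body (75 mm by 190 mm) begins 51 mm behind the grasp point.
Start: joints at [1.336, 0.321, -0.07, 1.45, 0.023, 1.371, -0.057], TCP at [0.16, -0.63, 0.231] pointing down, gripper open.
Joint ranges: [-2.86, 2.86], [-0.3, 2.09], [-1.38, 1.24], [0.06, 2.45], [-1.56, 4.7], [0.09, 2.05], [-2.69, 2.69]. Speed limits (rad/s): [2.57, 2.57, 3.14, 3.14, 3.14, 3.14, 3.14].

## Interface

Orientations are given as a rotation vector (axis times angle).
In Python, from bench import ctrl, optics, ticket gives the robot as it stands.
- The arm moves only by the tool play_rows, never from a script. Its argument "motion" is a list of rows, each a list of 5 numbers: the closure, from 0 (fully open) to 1 (shut), then the shift along the tool's x, y, z in cm, then the turn about the tool's z in rad. In form: [[jaw, tx, ty, tz, spin], ...]. A call has 1 to 20 rows; each row shifts and turns the commanded pose from where the row before left it, along the tool's axes as they then stand; what a row does not reach is not made up. A row lasts 1/8 s, in which the tool goes at most 62.5 mm and 10.7 degrees, less where a joint would pass 70% of its speed; a pose out of reach is approached as far as the arm can. A call is refused whole if a number of a shift passes 6.25 or a number of a turn 0.188, either way. A call with a gripper value outside its range is refused whole. The fingers move at their own pace and stop on an object; "force" is the grip in N (left out, the last holds). Time passes only in rows, so rows that do not move let the fingers close. It gives the time, the measured TCP pose, the force and the opening at its end, in the units of the state.
- ctrl.get_state(): the state, without advancing time (a new reading comes with each control period).
- optics.get_image(name): name is "side" or "top"; returns the picture (400x640x3 uint8, red, green, blue); there is no depth.
- optics.calibration(name): a dict with "K" (3x3 intrinsics, pixels), "pose" (4x4, takes a point from camera to world coordinates). Camera axes: x right, y down, z forward; pixel columns grow to the right and rows downward; lengths in m; the calibration is good to about 2 mm. A picture is of the moment at which its call begins. calibration takes no time and is no camera call.
- ticket.close_job(): hands the job in, once; it reports no verdict.
The state is a dict: "time": time; "joint_positions": joint angles; "qd": joint speeds; "joint_torque": joint torques, N m; "position": TCP position; "tool_rot": TCP orientation; "ft_force": force on the tool from outside, world axes, zero at the start; "torque": the same for the moment, N m; "grip_width": opening from 0.0 (shut) to 1.0 (fully open).
Only numpy, scipy, OpenCV 4.12 (cv2) and the standard library are available. Lean on these libraries where they do the work, as an engineer would, in place of code of your own. Each camera call takes 0.05 s, during which the arm holds its last target.

## Task

Roll the short cardboard tube by its side across the cabinet top, up the ramp of the wooden trimming jig and into the V. Then push it endwise along the V until it butts against the end stop, and swing the pivoted keeper arm all the way across over the tube so that it is ready for cutting. Only push with the fingers: do not lift, pinch or squeeze the tube, and leave the other things where they are.

Things in the scene. Friction and masses are not known exactly. Their poses are not given: they have to be found in the camera images.
- tube: the loose brown cardboard tube, open at both ends: 50 mm outside diameter, 150 mm long, about 0.1 kg, smooth (friction about 0.35), rolls freely, square to its axis. Origin at its centre, half-way along its axis, 25 mm above the cabinet top while it lies there. Its own x axis runs along the tube; y and z turn as it rolls
- jig: the wooden trimming jig, fixed to the cabinet top. Origin on the cabinet top under the middle of the V; x along the V toward the end stop, y from the ramp across the V to the fence, z up. Ramp, V and fence run from x -95 mm (open near end) to x +90, with a 4 mm saw slot right across at x -14 to -10. The 90-degree V has 45-degree faces and its middle at y 0
- ramp_foot (a point): foot of the jig's ramp, at x 0, y -92 mm, z 0 in the jig's frame. The ramp rises evenly from here to 22 mm high at y -31; then comes a flat lip 22 mm high from y -31 to -28, where the V begins
- seat (a point): where the centre of the tube must end: x +15, y 0, z 29 mm in the jig's frame, axes as the jig's. The tube then lies along the jig's x with its top 54 mm above the cabinet top, its far end on the end stop and its free near end at x -60. A 54 mm high upright fence stands behind the V from y +30 to +44
- stop_face (a point): middle of the near face of the end stop, x +90, y 0, z 29 mm in the jig's frame: an upright board 52 mm high, 14 mm thick, from y -34 to +44, square across the far end of the V
- keeper (a joint): swing of the wooden keeper arm about an upright screw on the fence (axis at x +30, y +37 mm in the jig's frame), rad: 0 = along the fence, pointing to the jig's -x; positive swings its free end over the V; 1.57 = square across the V (pointing to -y), at its limit; negative = swung outward. Arm 20 mm wide, 72 mm long from the pivot, 57 to 71 mm above the cabinet top; stiff, stays put
- keeper_knob (a point): middle of the upright turned wooden knob, 17 mm across, on the keeper's free end, 60 mm from the pivot axis; the knob stands from 71 to 98 mm above the cabinet top, this point at 88 mm. About 0.5 N pushes it round
- snap_cutter: bystander: pink snap-off cutter lying flat, 20x150x16 mm; origin at the centre of its underside
- masking_tape: bystander: roll of masking tape lying flat, 104 mm across, 25 mm high; origin at the centre of its underside
- sanding_block: bystander: brown sanding block, 48x83x26 mm; origin at the centre of its underside
- offcut_4: bystander: small wood offcut, 24x24x18 mm; origin at the centre of its underside
- wicker_basket: bystander: small round wicker basket, 141 mm across, 87 mm high; origin at the centre of its underside
- white_house: bystander: white model house, 122x246x127 mm; origin at the centre of its underside

How it is judged:
On the way, in this order (a step that is already met when the one before it is completed fails the run):
1. the tube has rolled at least about a quarter turn on its way to the V (angle between tube's own z axis and vertical above 1.3 rad and y of tube in the frame of jig below -0.05 m), for 0.1 s.
2. the tube lies in the V, butted against the end stop (y of tube in the frame of jig between -0.005 and 0.005 m and z of tube in the frame of jig below 0.033 m and angle between the x axis of tube and the x axis of jig, either way round below 0.07 rad and x of tube in the frame of jig above 0.011 m), for 0.2 s.
3. the keeper is swung across over the tube (value of joint keeper above 1.4 rad), for 0.2 s.
At the end, for the whole second after the job is handed in: The tube is at rest, down in the V (axis within 5 mm of the V's middle, not more than 4 mm above its seat, within 4 degrees of the V's direction), its end within 4 mm of the end stop, and the keeper is swung across over it to at least 1.4 rad of its 1.57 (all of step 2 and x of tube in the frame of jig below 0.019 m and value of joint keeper above 1.4 rad and linear speed of tube below 0.01 m/s); the robot touches nothing.
It fails at once if the tube is lifted off the cabinet top before it reaches the ramp (height (world z) of tube above 0.037 m and y of tube in the frame of jig below -0.105 m).
It fails at once if the tube is lifted clear above the ramp, lip or V (height (world z) of tube above 0.058 m).
It fails at once if the tube is tipped up on end (angle between tube's own x axis and vertical below 1.2 rad or angle between tube's own x axis and vertical above 1.94 rad).
It fails at once if the fingers squeeze or press the tube with more than 40 N (contact force between the fingers and tube above 40 N).
It fails at once if a bystander is moved by more than 15 mm (distance of any of snap_cutter, masking_tape, sanding_block, offcut_4, wicker_basket, white_house from where it was at the start of the episode above 0.015 m).
It also fails if it takes over 66 s, if anything falls off the work surface, if the arm or the gripper's body presses on something with over 40 N, if the wrist force passes 120 N, or if a joint passes its speed limit or range.

## Working session

There is one attempt and no reset: what is moved stays moved. The work goes in short steps, Python scripts to look and compute and a tool call to move; the robot and the scene stay as the last step left them, time stands still between calls to the robot, and variables do not carry over. Pictures are saved under pics/ and viewed, and the job is handed in when it is done.

Besides the shell and the picture viewer there is one more tool, called after "Call:" by a JSON object that holds its "name" and its "arguments", one argument or row to a line. play_rows: Moves the arm, as the interface text tells. Its arguments: {"type":"object","properties":{"motion":{"type":"array"},"force":{"type":"number"}},"required":["motion"]}

```bash
mkdir -p pics; ls; python3 - <<'E'
from bench import ctrl, optics
import cv2
print(ctrl.get_state())
for n in("side","top"):
    im=optics.get_image(n); cv2.imwrite(f"pics/{n}0.png",im[:,:,::-1]); c=optics.calibration(n); print(n,c["K"],c["pose"])
E
```

```text
pics
{'time': 0.0, 'joint_positions': array([ 1.33612644,  0.32181144, -0.07006747,  1.45170033,  0.02259397,
        1.37077188, -0.05690751]), 'qd': array([ 1.05215951e-03, -6.49932010e-05,  1.04369804e-03,  1.62973592e-03,
        7.05383566e-04, -1.00560184e-04,  2.00465312e-03]), 'joint_torque': array([ 2.57635120e-04, -4.91281378e+01, -4.03906172e-01, -3.12524414e+01,
       -6.40070345e-02,  4.38169297e-02,  1.76321860e-04]), 'position': array([ 0.1598483 , -0.62947944,  0.22945614]), 'tool_rot': array([-3.11545948e+00, -3.89536764e-01,  5.23305468e-04]), 'ft_force': array([ 0.39789655,  0.07346667, -0.3100338 ]), 'torque': array([-0.04524296, -0.06576723, -0.03960494]), 'grip_width': 0.9956610442342566}
side [[452.75860416   0.         318.28190196]
 [  0.         452.75860416 194.50391085]
 [  0.           0.           1.        ]] [[-0.83462886 -0.2298083   0.50058247 -0.11712332]
 [-0.55050907  0.37820212 -0.74424654  1.01376017]
 [-0.01828732 -0.89674484 -0.44216996  0.65449149]
 [ 0.          0.          0.          1.        ]]
top [[486.27939361   0.         318.64182891]
 [  0.         486.27939361 199.59840519]
 [  0.           0.           1.        ]] [[-0.01654178 -0.99675361  0.07879476  0.42171657]
 [-0.99979859  0.01738499  0.01002742  0.01237947]
 [-0.01136471 -0.07861302 -0.99684043  1.54202956]
 [ 0.          0.          0.          1.        ]]
```

View pics/side0.png

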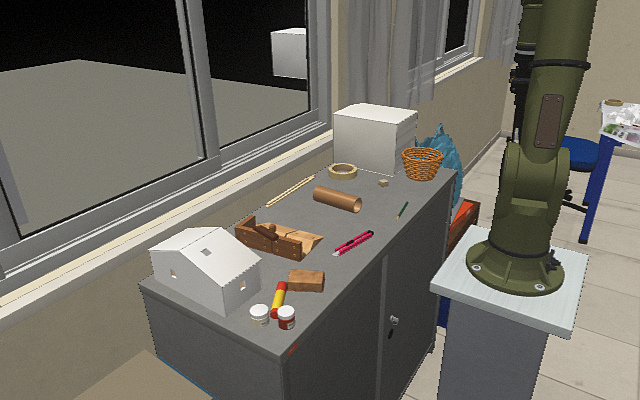

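View pics/top0.png

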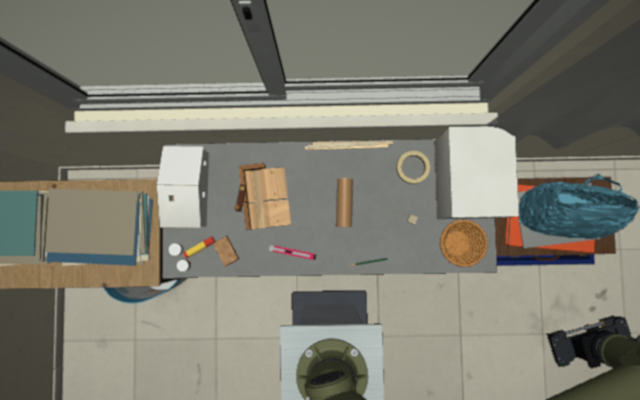

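```bash
cat > h.py <<'E'
import numpy as np, cv2
from bench import ctrl, optics
C={n:optics.calibration(n) for n in("side","top")}
def proj(n,p):
    T=np.linalg.inv(C[n]["pose"]); p=np.atleast_2d(p); q=p@T[:3,:3].T+T[:3,3]; q=q@C[n]["K"].T
    return q[:,:2]/q[:,2:]
def back(n,uv,z):
    T=C[n]["pose"]; d=T[:3,:3]@np.linalg.inv(C[n]["K"])@np.array([uv[0],uv[1],1.]); o=T[:3,3]
    return o+d*(z-o[2])/d[2]
def crop(n,x0,y0,x1,y1,s,name,im=None):
    if im is None: im=optics.get_image(n)[:,:,::-1]
    c=cv2.resize(im[y0:y1,x0:x1],None,fx=s,fy=s,interpolation=cv2.INTER_CUBIC)
    cv2.imwrite(name,c)
E
python3 - <<'E'
from h import *
t=cv2.imread("pics/top0.png"); s=cv2.imread("pics/side0.png")
crop("top",220,150,380,270,5,"pics/t0c.png",t); crop("side",220,170,380,270,5,"pics/s0c.png",s)
E
```

```text
(no output)
```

View pics/t0c.png

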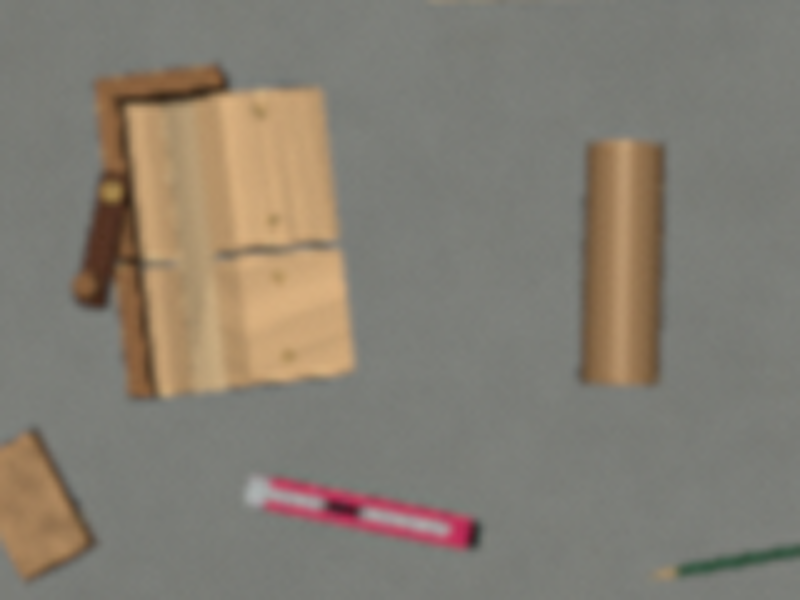

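View pics/s0c.png

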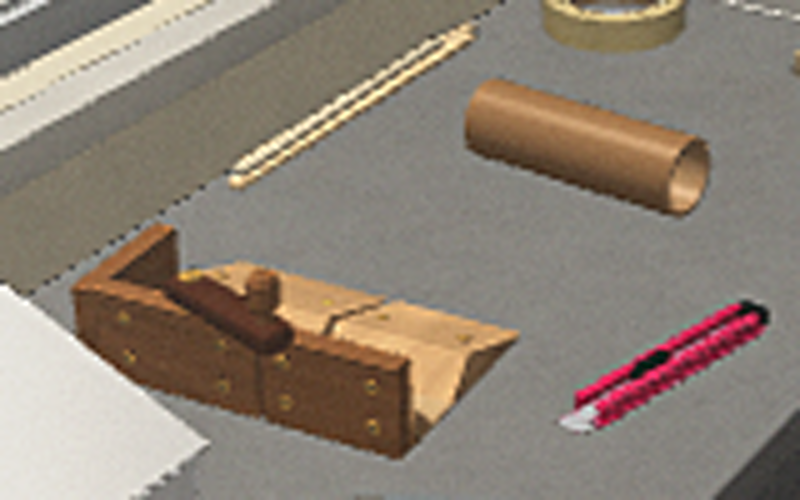

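```bash
cat > fit.py <<'E'
from h import *
from scipy.optimize import least_squares
L=[("top",355,372,-95,-92,0),("top",325,88,90,-92,0),("top",97,78,104,44,52),("top",222,64,104,-34,52),("top",130,397,-95,44,54),("top",155,393,-95,30,54),("top",112,190,30,37,71),("top",341,246,-12,-92,0),
("side",519,335,-95,-92,0),("side",408,358,-95,44,54),("side",400,457,-95,44,0),("side",75,290,104,44,52),("side",172,226,104,-34,52)]
off={"top":(220,150),"side":(220,170)}
def jw(p,P):
    c,s=np.cos(P[2]),np.sin(P[2]); return np.array([P[0]+c*p[0]-s*p[1],P[1]+s*p[0]+c*p[1],p[2]])
def res(P,cams=("top","side")):
    r=[]
    for n,cx,cy,*p in L:
        if n not in cams: continue
        uv=np.array([off[n][0]+(cx+.5)/5-.5,off[n][1]+(cy+.5)/5-.5])
        r.append(proj(n,jw(np.array(p)/1000,P))[0]-uv)
    return np.concatenate(r)
if __name__=="__main__":
    for cams in(("top",),("side",),("top","side")):
        s=least_squares(res,[.55,.2,.1],args=(cams,),loss="soft_l1"); print(cams,s.x,np.round(res(s.x,cams).reshape(-1,2),1).tolist())
    P=s.x
    # tube corners z~25 (silhouette) ; keeper knob
    g=lambda cx,cy,z:back("top",(220+(cx+.5)/5-.5,150+(cy+.5)/5-.5),z)
    for c in((587,142),(664,142),(583,382),(660,384)): print("tube",g(*c,.025))
    k=g(88,287,.098); pv=jw(np.array([.03,.037,.071]),P); print("knob",k,"pivot",pv,np.linalg.norm((k-pv)[:2]))
    d=k-pv; a=np.arctan2(d[1],d[0])-P[2]; print("angle keeper",a-np.pi)
    for nm,c,z in(("cutterA",(245,490),.008),("cutterB",(480,535),.008),("sand",(35,430),.026),("sand",(95,545),.026),("pencil",(655,573),0.005)): print(nm,g(*c,z))
    print("stick",back("top",(306,145),0.01), "tape",back("top",(413,167),.025),"edge",back("top",(300,274),0),back("top",(300,142),0),"house",back("top",(208,150),.06),back("top",(204,228),.06))
E
python3 fit.py
```

```text
('top',) [0.55179829 0.21832115 0.09899921] [[0.2, 0.4], [-0.2, -0.3], [-0.1, -0.1], [-0.0, -0.2], [-0.1, 0.0], [-0.6, 0.3], [0.6, 0.2], [0.1, -0.3]]
('side',) [0.55018558 0.2203759  0.11944075] [[1.4, -0.8], [-0.7, 2.1], [1.6, 0.5], [-0.1, -0.8], [-2.9, -0.9]]
('top', 'side') [0.55163798 0.21845914 0.10133942] [[0.2, 0.4], [-0.3, -0.3], [-0.2, -0.0], [-0.2, -0.2], [-0.1, 0.1], [-0.5, 0.4], [0.6, 0.3], [0.1, -0.4], [1.6, -0.8], [-1.4, 1.8], [1.0, 0.2], [0.1, -1.6], [-2.2, -1.5]]
tube [ 0.60862726 -0.03111047  0.025     ]
tube [ 0.60776019 -0.07941116  0.025     ]
tube [ 0.45819228 -0.02568353  0.025     ]
tube [ 0.45614225 -0.07358576  0.025     ]
knob [0.51796318 0.2700343  0.098     ] pivot [0.57774092 0.2583043  0.071     ] 0.06091773751100484
angle keeper -0.2951043715121968
cutterA [0.39435978 0.18762458 0.008     ]
cutterB [0.36386009 0.0403147  0.008     ]
sand [0.43403759 0.31627054 0.026     ]
sand [0.36222098 0.2790659  0.026     ]
pencil [ 0.33829594 -0.06899756  0.005     ]
stick [0.71818698 0.06522052 0.01      ] tape [ 0.63910028 -0.27024248  0.025     ] edge [0.3099733  0.09038869 0.        ] [0.73023631 0.08470293 0.        ] house [0.69855079 0.36662236 0.06      ] [0.45803933 0.37852451 0.06      ]
```

```bash
python3 - <<'E'
from h import *
b=back("side",(414,173),0); print(b)
for z in(.1,.15,.2,.25): print(z,proj("side",[b[0],b[1],z]),back("top",(442,217),z),back("top",(438,128),z))
print(back("top",(465,243),.087))
s=cv2.imread("pics/side0.png");crop("side",320,90,480,200,5,"pics/s0d.png",s)
E
```

```text
[ 4.26410211e-01 -4.11543766e-01 -1.11022302e-16]
0.1 [[416.15735471 146.6687773 ]] [ 0.47771199 -0.33711391  0.1       ] [ 0.7449784  -0.33487732  0.1       ]
0.15 [[417.28201339 132.94194878]] [ 0.47577044 -0.32499581  0.15      ] [ 0.73376983 -0.32283677  0.15      ]
0.2 [[418.43909369 118.81940383]] [ 0.47382889 -0.3128777   0.2       ] [ 0.72256126 -0.31079621  0.2       ]
0.25 [[419.63001807 104.28378064]] [ 0.47188735 -0.30075959  0.25      ] [ 0.71135269 -0.29875565  0.25      ]
[ 0.39983713 -0.40557108  0.087     ]
```

View pics/s0d.png

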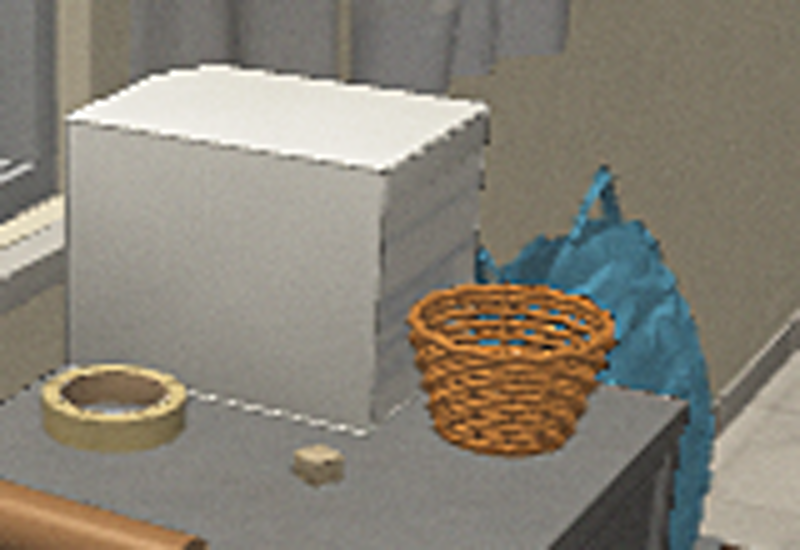

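Call:
{"name": "play_rows", "arguments": {
  "motion": [
    [0,0,0,-5,0],
    [0,4,-3.3,0,0],
    [0,4,-3.3,0,0],
    [0,4,-3.3,0,0],
    [0,4,-3.3,0,0],
    [0,4,-3.3,0,0],
    [0,4,-3.3,0,0],
    [0,4,-3.3,0,0],
    [0,4,-3.3,0,0],
    [0,4,-3.3,0,0],
    [0,4,-3.3,0,0],
    [0,4,-3.3,0,0],
    [0,4,-3.3,0,0]
  ]
}}

```text
time: 1.72
position: [0.5283, -0.1267, 0.2803]
tool_rot: [3.117, 0.389, -0.001]
ft_force: [0.3, -0.7, -0.1]
grip_width: 1.004
```

Call:
{"name": "play_rows", "arguments": {
  "motion": [
    [0,0,0,0,-0.184],
    [0,0,0,0,-0.184],
    [0,0,0,0,-0.184],
    [0,0,0,0,-0.184],
    [0,0,0,0,-0.184],
    [0,0,0,0,-0.184],
    [0,0,0,0,-0.184],
    [0,0,0,0,0]
  ]
}}

```text
time: 2.72
position: [0.5275, -0.128, 0.2802]
tool_rot: [-2.261, -2.181, 0.001]
ft_force: [-0.1, -0.4, 0.1]
grip_width: 0.998
```

```bash
cat >> h.py <<'E'
from scipy.spatial.transform import Rotation as R
JIG=np.array([0.5518,0.2184,0.0995])
def w2j(p):
    c,s=np.cos(JIG[2]),np.sin(JIG[2]); d=np.asarray(p)[:2]-JIG[:2]; return np.array([c*d[0]+s*d[1],-s*d[0]+c*d[1]])
def j2w(p):
    c,s=np.cos(JIG[2]),np.sin(JIG[2]); return np.array([JIG[0]+c*p[0]-s*p[1],JIG[1]+s*p[0]+c*p[1]])
def yaw(st):
    x=R.from_rotvec(st["tool_rot"]).as_matrix(); return np.arctan2(x[1,0],x[0,0]), x[:,2]
def st():
    s=ctrl.get_state(); y,z=yaw(s); print("t",s["time"],"pos",np.round(s["position"],4),"yaw",round(y,4),"z",np.round(z,3),"jig",np.round(w2j(s["position"]),4),"jyaw",round(y-JIG[2],4),"F",np.round(s["ft_force"],2),"w",round(s["grip_width"],3),"q",np.round(s["joint_positions"],2)); return s
def totool(tgt):
    "shift in cm (tool axes) to world target xyz"
    s=ctrl.get_state(); m=R.from_rotvec(s["tool_rot"]).as_matrix(); print("tool shift cm",np.round(m.T@(np.asarray(tgt)-s["position"])*100,2))
E
python3 - <<'E'
from h import *
st(); totool([0.531,-0.112,0.022])
E
```

```text
t 2.725 pos [ 0.5275 -0.128   0.2802] yaw 1.5348 z [-0.001  0.    -1.   ] jig [-0.0586 -0.3423] jyaw 1.4353 F [-0.05 -0.38  0.1 ] w 0.998 q [ 0.8   0.11 -0.66  1.62  0.07  1.43  0.1 ]
tool shift cm [ 1.61  0.31 25.82]
```

Call:
{"name": "play_rows", "arguments": {
  "motion": [
    [0,0,0.3,5,0],
    [0,0,0,5,0],
    [0,0,0,5,0],
    [0,0,0,5,0],
    [0,0,0,4,0],
    [0,0,0,1.8,0],
    [0,0,0,0,0]
  ]
}}

```text
time: 3.6
position: [0.5301, -0.1279, 0.0218]
tool_rot: [-2.259, -2.18, 0.001]
ft_force: [0.5, 0.1, 0.1]
grip_width: 0.998
```

```bash
python3 - <<'E'
from h import *
st()
im=optics.get_image("top")[:,:,::-1]; crop("top",220,150,380,270,5,"pics/t1.png",im)
E
```

```text
t 3.6 pos [ 0.5301 -0.1279  0.0218] yaw 1.5354 z [-0.002  0.001 -1.   ] jig [-0.0559 -0.3424] jyaw 1.4359 F [0.47 0.1  0.1 ] w 0.998 q [ 0.72  0.37 -0.61  1.91  0.26  0.95 -0.05]
```

View pics/t1.png

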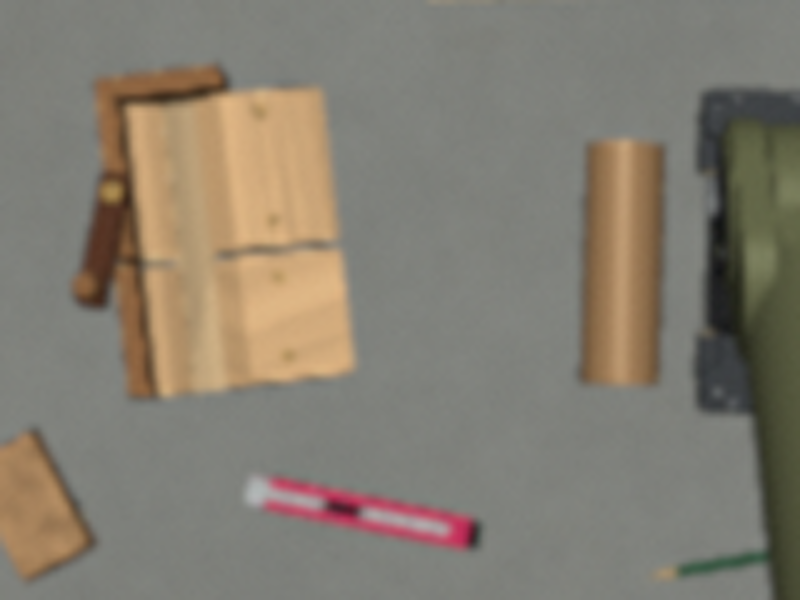

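Call:
{"name": "play_rows", "arguments": {
  "motion": [
    [0,1.2,0,0,0],
    [0,1.2,0,0,0],
    [0,1.0,0,0,0],
    [0,0.5,0,0,0],
    [0,0.5,0,0,0],
    [0,0.5,0,0,0],
    [0,0.5,0,0,-0.01],
    [0,0.5,0,0,-0.01],
    [0,0.5,0,0,-0.01],
    [0,0.5,0,0,-0.01],
    [0,0.5,0,0,-0.01],
    [0,0.5,0,0,-0.01],
    [0,0.5,0,0,-0.01],
    [0,0.5,0,0,-0.01],
    [0,0.5,0,0,-0.01],
    [0,0.5,0,0,-0.01]
  ]
}}

```text
time: 5.65
position: [0.5318, -0.0288, 0.0225]
tool_rot: [2.146, 2.294, -0.0]
ft_force: [0.1, 0.4, 0.0]
grip_width: 0.999
```

```bash
python3 - <<'E'
from h import *
st()
im=optics.get_image("top")[:,:,::-1]; crop("top",220,150,380,270,5,"pics/t2.png",im);st()
E
```

```text
t 5.65 pos [ 0.5318 -0.0288  0.0225] yaw 1.6375 z [-0. -0. -1.] jig [-0.0444 -0.244 ] jyaw 1.538 F [0.14 0.42 0.01] w 0.999 q [ 0.6   0.36 -0.68  1.94  0.27  0.94 -0.14]
t 5.7 pos [ 0.5318 -0.028   0.0226] yaw 1.6386 z [-0.  0. -1.] jig [-0.0444 -0.2431] jyaw 1.5391 F [ 0.05  0.57 -0.58] w 0.999 q [ 0.6   0.36 -0.68  1.94  0.27  0.94 -0.14]
```

View pics/t2.png

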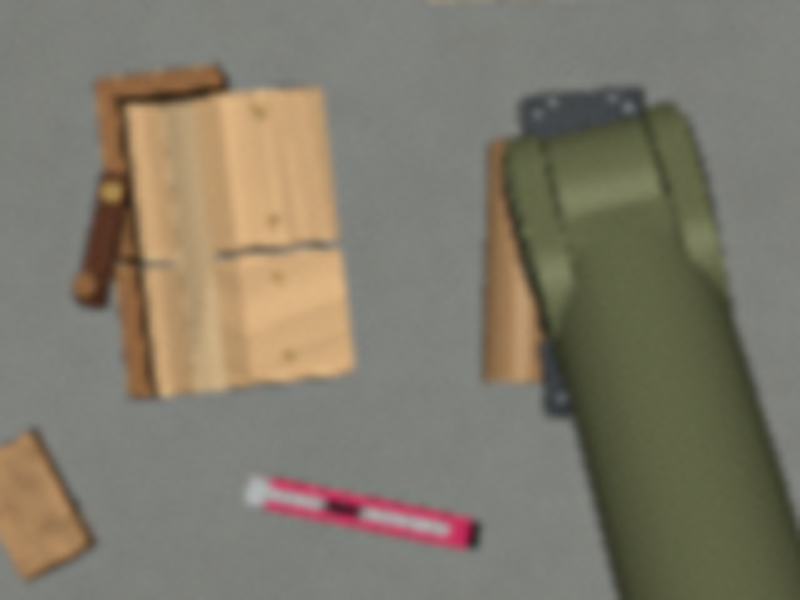

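Call:
{"name": "play_rows", "arguments": {
  "motion": [
    [0,0.5,0,0,-0.01],
    [0,0.5,0,0,-0.01],
    [0,0.5,0,0,-0.01],
    [0,0.5,0,0,0],
    [0,0.5,0,0,0],
    [0,0.5,0,0,0],
    [0,0.5,0,0,0],
    [0,0.5,0,0,0],
    [0,0.5,0,0,0]
  ]
}}

```text
time: 6.82
position: [0.5278, 0.016, 0.0225]
tool_rot: [2.112, 2.326, -0.0]
ft_force: [-0.1, 0.2, -0.1]
grip_width: 0.998
```

```bash
python3 - <<'E'
from h import *
st()
im=optics.get_image("top")[:,:,::-1]; crop("top",220,150,380,270,5,"pics/t3.png",im)
im=optics.get_image("side")[:,:,::-1]; crop("side",220,150,380,270,5,"pics/s3.png",im)
E
```

```text
t 6.825 pos [0.5278 0.016  0.0225] yaw 1.6669 z [-0. -0. -1.] jig [-0.044 -0.199] jyaw 1.5674 F [-0.07  0.23 -0.12] w 0.998 q [ 0.54  0.35 -0.7   1.95  0.28  0.94 -0.21]
```

View pics/t3.png

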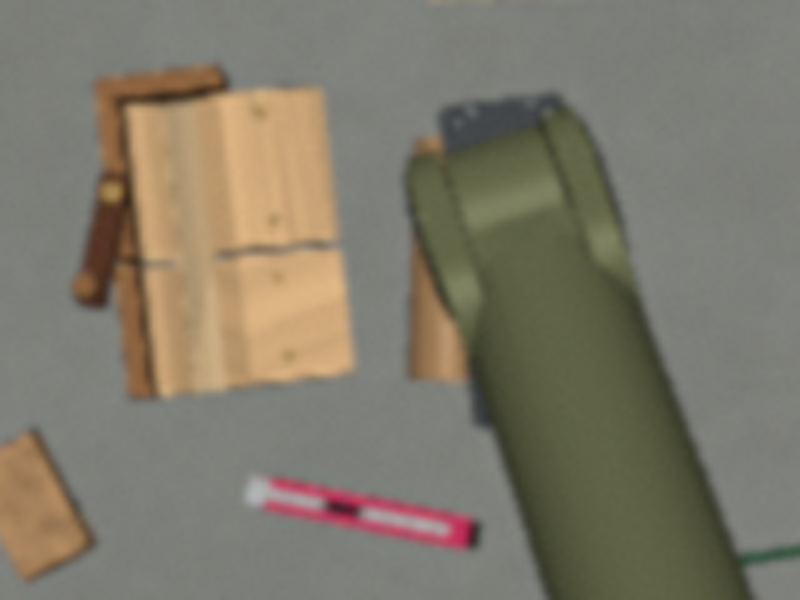

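View pics/s3.png

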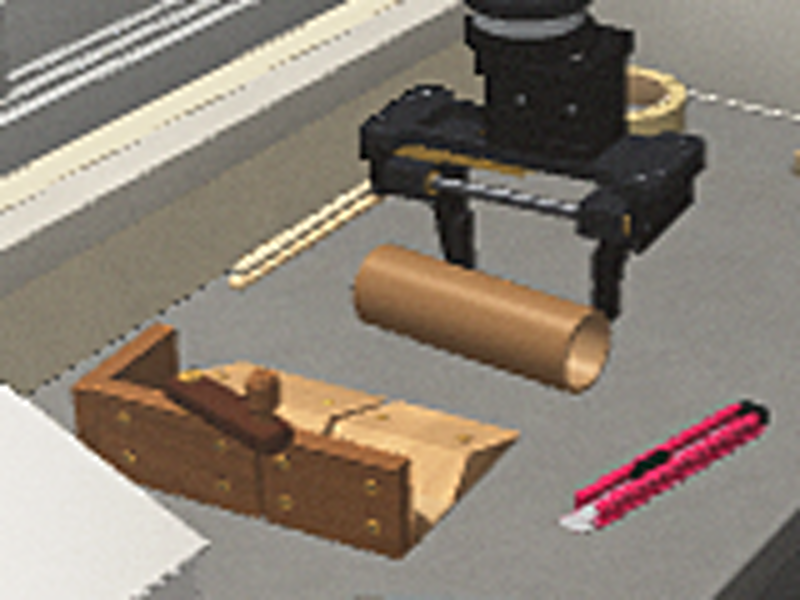

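Call:
{"name": "play_rows", "arguments": {
  "motion": [
    [0,0.5,0,0,0],
    [0,0.5,0,0,0],
    [0,0.5,0,0,0],
    [0,0.5,0,0,0],
    [0,0.5,0,0,0],
    [0,0.5,0,0,0],
    [0,0.5,0,0,0],
    [0,0.5,0,-0.05,0],
    [0,0.5,0,-0.05,0],
    [0,0.5,0,-0.05,0],
    [0,0.5,0,-0.05,0],
    [0,0.5,0,-0.05,0],
    [0,0.5,0,-0.1,0],
    [0,0.5,0,-0.1,0],
    [0,0.5,0,-0.1,0],
    [0,0.5,0,-0.1,0]
  ]
}}

```text
time: 8.93
position: [0.5204, 0.0948, 0.0292]
tool_rot: [2.112, 2.324, -0.001]
ft_force: [0.4, -1.8, 1.2]
grip_width: 0.999
```

```bash
python3 - <<'E'
from h import *
st()
im=optics.get_image("top")[:,:,::-1]; crop("top",220,150,380,270,5,"pics/t4.png",im)
im=optics.get_image("side")[:,:,::-1]; crop("side",220,150,380,270,5,"pics/s4.png",im)
E
```

```text
t 8.925 pos [0.5204 0.0948 0.0292] yaw 1.6664 z [ 0.    -0.001 -1.   ] jig [-0.0435 -0.1199] jyaw 1.5669 F [ 0.43 -1.83  1.19] w 0.999 q [ 0.42  0.35 -0.74  1.94  0.29  0.96 -0.36]
```

View pics/t4.png

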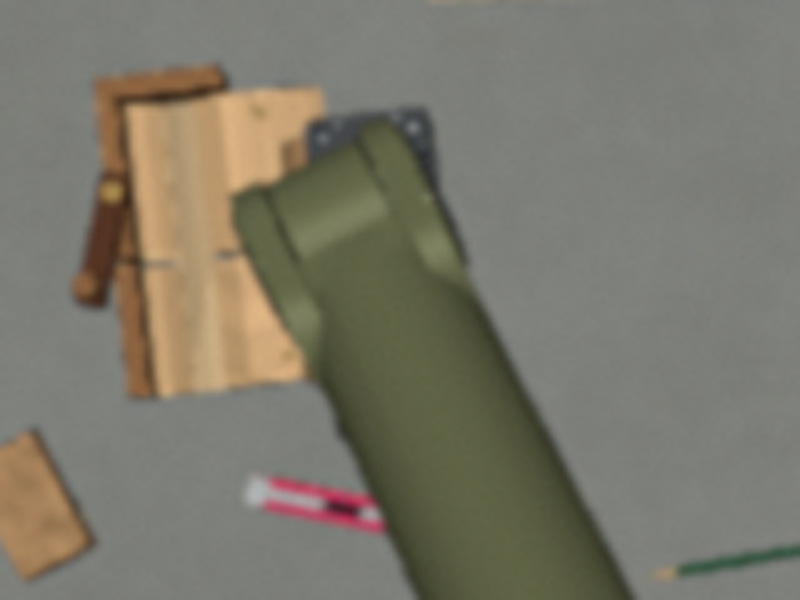

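View pics/s4.png

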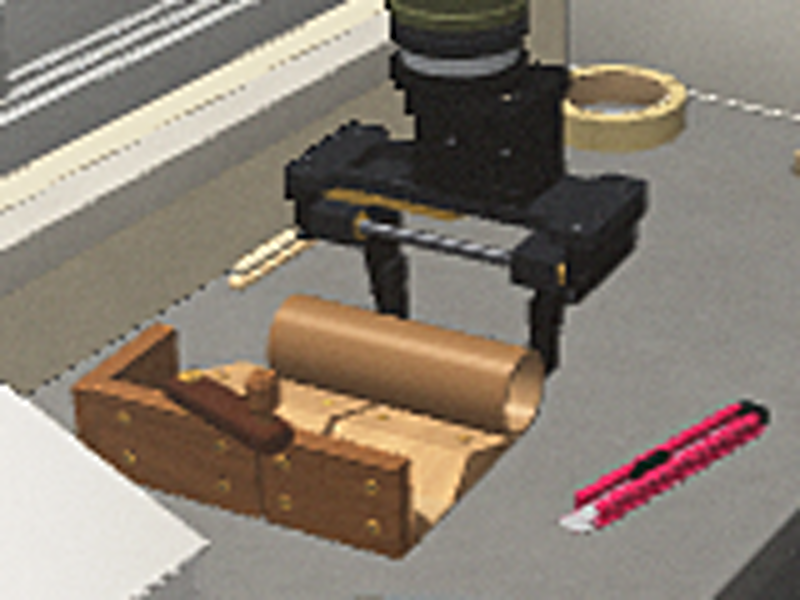

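Call:
{"name": "play_rows", "arguments": {
  "motion": [
    [0,0.5,0,-0.08,0],
    [0,0.5,0,-0.08,0],
    [0,0.5,0,-0.08,0],
    [0,0.5,0,-0.08,0],
    [0,0.5,0,-0.08,0],
    [0,0.5,0,-0.08,0],
    [0,0.5,0,-0.08,0],
    [0,0.5,0,-0.08,0],
    [0,0.4,0,-0.08,0],
    [0,0.4,0,-0.08,0],
    [0,0.3,0,-0.08,0],
    [0,0.3,0,-0.08,0],
    [0,0.3,0,-0.08,0],
    [0,0.3,0,-0.08,0],
    [0,0.3,0,-0.08,0]
  ]
}}

```text
time: 10.9
position: [0.514, 0.1584, 0.041]
tool_rot: [-2.112, -2.326, -0.0]
ft_force: [0.3, 0.1, 0.9]
grip_width: 0.999
```

```bash
python3 - <<'E'
from h import *
st()
im=optics.get_image("side")[:,:,::-1]; crop("side",220,150,380,270,5,"pics/s5.png",im)
E
```

```text
t 10.9 pos [0.514  0.1584 0.041 ] yaw 1.6671 z [-0.  0. -1.] jig [-0.0436 -0.0559] jyaw 1.5676 F [0.34 0.06 0.89] w 0.999 q [ 0.32  0.36 -0.76  1.91  0.29  0.99 -0.48]
```

View pics/s5.png

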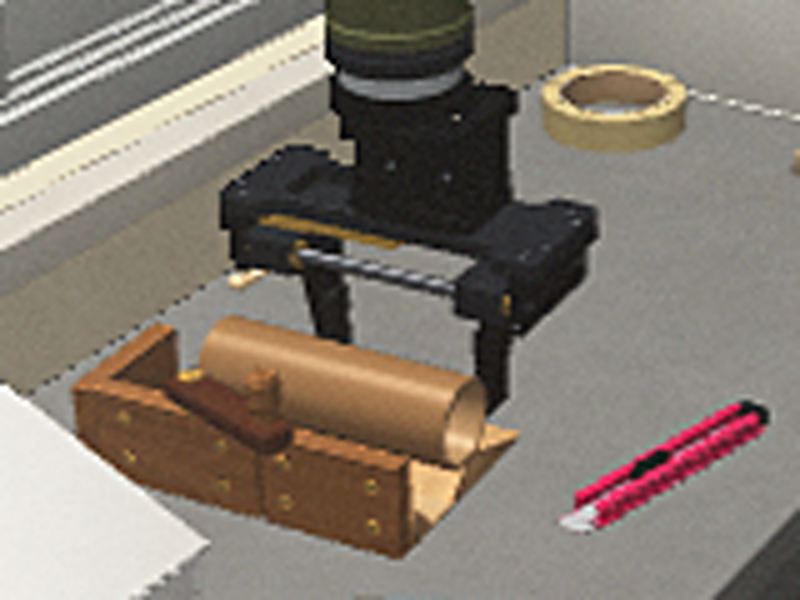

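Call:
{"name": "play_rows", "arguments": {
  "motion": [
    [0,0.3,0,-0.05,0],
    [0,0.3,0,-0.05,0],
    [0,0.2,0,0,0],
    [0,0,0,0,0]
  ]
}}

```text
time: 11.45
position: [0.5133, 0.1662, 0.042]
tool_rot: [-2.112, -2.326, 0.0]
ft_force: [0.9, -0.5, -0.8]
grip_width: 0.997
```

```bash
python3 - <<'E'
from h import *
st()
im=optics.get_image("side")[:,:,::-1]; crop("side",220,150,380,270,5,"pics/s6.png",im)
E
```

```text
t 11.45 pos [0.5133 0.1662 0.042 ] yaw 1.6671 z [-0. -0. -1.] jig [-0.0435 -0.0482] jyaw 1.5676 F [ 0.93 -0.46 -0.77] w 0.997 q [ 0.3   0.36 -0.76  1.91  0.3   0.99 -0.5 ]
```

View pics/s6.png

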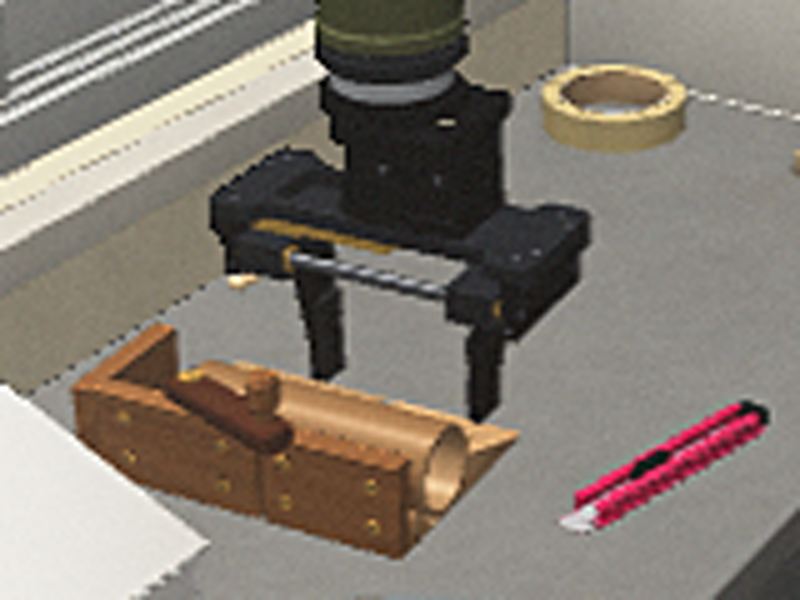

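Call:
{"name": "play_rows", "arguments": {
  "motion": [
    [0,-1,0,-0.5,0],
    [0,-1,0,-3,0],
    [0.4,0,0,-5,0],
    [0.8,0,0,-4,0],
    [0.82,3.4,-4.6,0,0],
    [0.82,3.4,-4.6,0,0],
    [0.82,0,0,0,-0.18],
    [0.82,0,0,0,-0.18],
    [0.82,0,0,0,-0.18],
    [0.82,0,0,0,-0.18],
    [0.82,0,0,0,-0.18],
    [0.82,0,0,0,-0.18],
    [0.82,0,0,0,-0.18],
    [0.82,0,0,0,-0.18],
    [0.82,0,0,0,-0.13],
    [0.82,0,0,0,0]
  ]
}}

```text
time: 13.5
position: [0.4174, 0.2043, 0.1672]
tool_rot: [-0.146, 3.138, -0.001]
ft_force: [0.7, 0.2, -0.9]
grip_width: 0.182
```

```bash
python3 - <<'E'
from h import *
st(); totool([*j2w([-0.135,0]),0.046])
im=optics.get_image("top")[:,:,::-1]; crop("top",220,150,380,270,5,"pics/t7.png",im)
im=optics.get_image("side")[:,:,::-1]; crop("side",220,150,380,270,5,"pics/s7.png",im)
E
```

```text
t 13.5 pos [0.4174 0.2043 0.1672] yaw -3.0486 z [ 0. -0. -1.] jig [-0.1352 -0.0007] jyaw -3.1481 F [ 0.74  0.19 -0.85] w 0.182 q [ 0.39 -0.   -0.89  1.95 -0.    1.19  1.16]
tool shift cm [-1.000e-02  8.000e-02  1.212e+01]
```

View pics/t7.png

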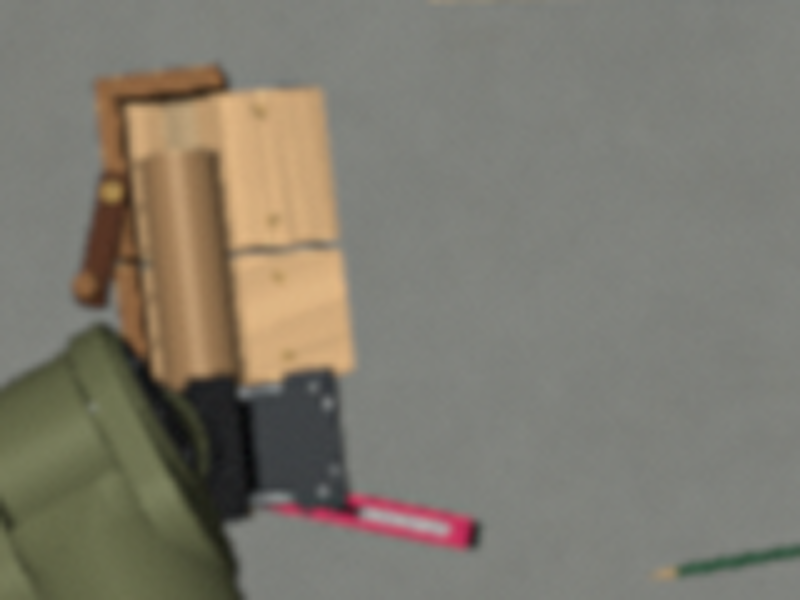

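View pics/s7.png

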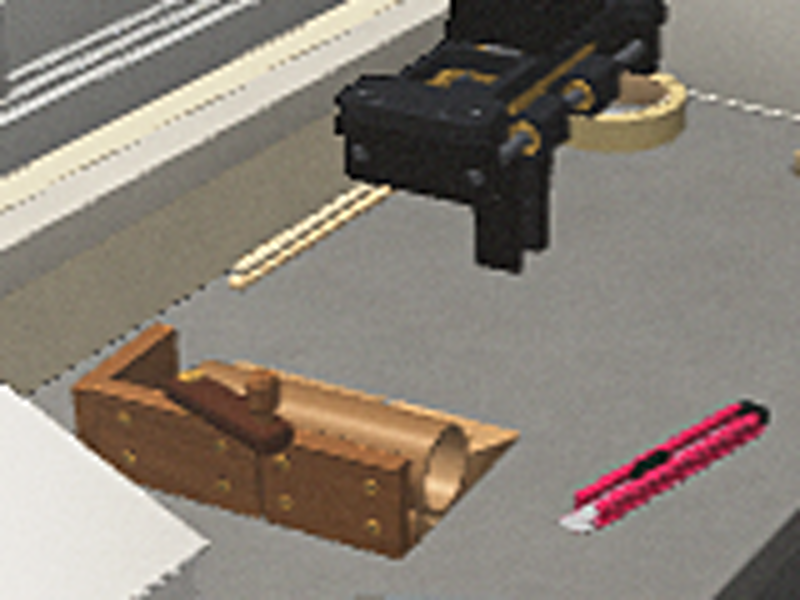

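```bash
python3 - <<'E'
from h import *
for c in((148,152),(216,149),(183,150)): print(w2j(back("top",(220+(c[0]+.5)/5-.5,150+(c[1]+.5)/5-.5),.045)))
# predicted near rim top pixel for x_near
for x in(-.09,-.1,-.11,-.12): p=proj("side",[*j2w([x,0]),.054])[0]; print(x,(p-[220,150])*5)
E
```

```text
[0.05507775 0.01812148]
[ 0.05199012 -0.02404961]
[ 0.05377149 -0.00361668]
-0.09 [432.95497431 420.93234734]
-0.1 [450.16593291 425.42647792]
-0.11 [467.50433784 429.95388732]
-0.12 [484.97160997 434.51494656]
```

Call:
{"name": "play_rows", "arguments": {
  "motion": [
    [0.82,0,0,5,0],
    [0.82,0,0,4.5,0],
    [0.82,0,0,2.6,0],
    [0.82,-0.7,0,0,0],
    [0.82,-0.7,0,0,0],
    [0.82,-0.6,0,0,0],
    [0.82,-0.4,0,0,0],
    [0.82,-0.4,0,0,0],
    [0.82,-0.4,0,0,0]
  ]
}}

```text
time: 14.72
position: [0.4489, 0.208, 0.0461]
tool_rot: [0.15, -3.137, 0.0]
ft_force: [-0.7, 0.2, 0.8]
grip_width: 0.181
```

```bash
python3 - <<'E'
from h import *
st()
im=optics.get_image("top")[:,:,::-1]; crop("top",220,150,380,270,5,"pics/t8.png",im)
im=optics.get_image("side")[:,:,::-1]; crop("side",220,150,380,270,5,"pics/s8.png",im)
E
```

```text
t 14.725 pos [0.4489 0.208  0.0461] yaw -3.0462 z [-0.001 -0.    -1.   ] jig [-1.034e-01 -1.000e-04] jyaw -3.1457 F [-0.72  0.19  0.78] w 0.181 q [ 0.3   0.28 -0.86  2.01  0.25  0.97  0.98]
```

View pics/t8.png

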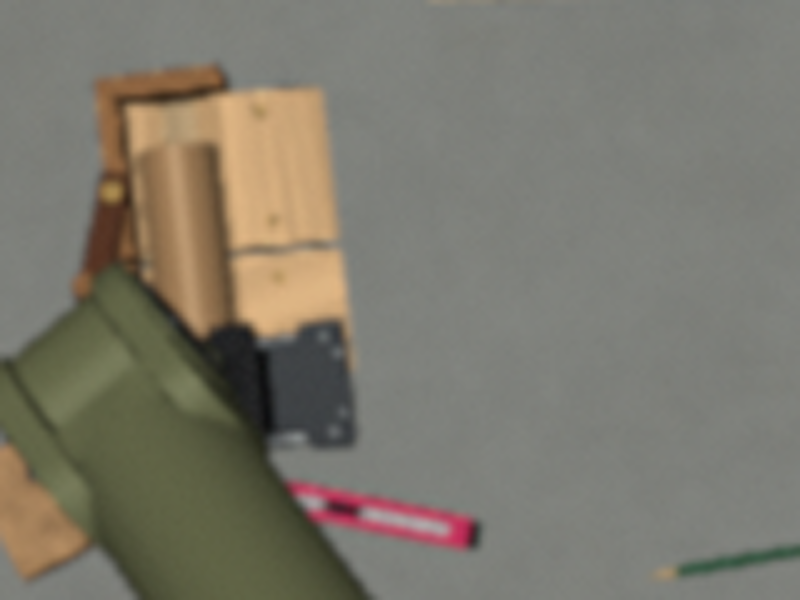

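View pics/s8.png

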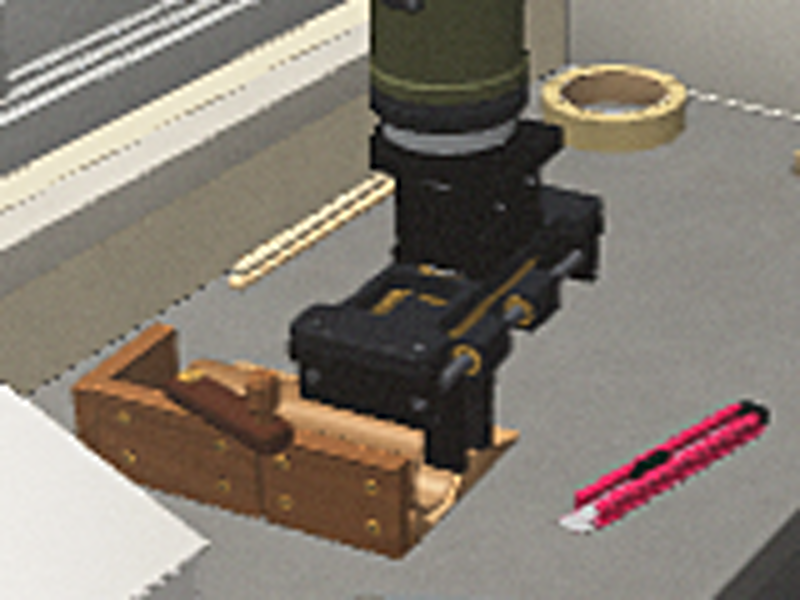

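Call:
{"name": "play_rows", "arguments": {
  "motion": [
    [0.82,-0.4,0,0,0],
    [0.82,-0.4,0,0,0],
    [0.82,-0.4,0,0,0],
    [0.82,-0.4,0,0,0],
    [0.82,-0.4,0,0,0],
    [0.82,-0.4,0,0,0],
    [0.82,-0.4,0,0,0]
  ]
}}

```text
time: 15.7
position: [0.4772, 0.2107, 0.046]
tool_rot: [0.149, -3.138, 0.0]
ft_force: [-0.9, 0.8, -0.7]
grip_width: 0.177
```

Call:
{"name": "play_rows", "arguments": {
  "motion": [
    [0.82,-0.2,0,0,0],
    [0.82,-0.2,0,0,0]
  ]
}}

```text
time: 15.95
position: [0.4809, 0.211, 0.046]
tool_rot: [0.15, -3.138, 0.0]
ft_force: [-1.4, 1.1, 0.4]
grip_width: 0.181
```

Call:
{"name": "play_rows", "arguments": {
  "motion": [
    [0.82,-0.1,0,0,0],
    [0.82,0,0,0,0]
  ]
}}

```text
time: 16.2
position: [0.4816, 0.211, 0.0459]
tool_rot: [0.15, -3.137, 0.0]
ft_force: [-2.0, 0.5, 0.7]
grip_width: 0.176
```

```bash
python3 - <<'E'
from h import *
st()
im=optics.get_image("top")[:,:,::-1]; crop("top",220,150,380,270,5,"pics/t9.png",im)
E
```

```text
t 16.2 pos [0.4816 0.211  0.0459] yaw -3.0463 z [-0.001 -0.    -1.   ] jig [-0.0706 -0.0003] jyaw -3.1458 F [-2.02  0.53  0.67] w 0.176 q [ 0.27  0.34 -0.83  1.93  0.3   0.99  0.97]
```

View pics/t9.png

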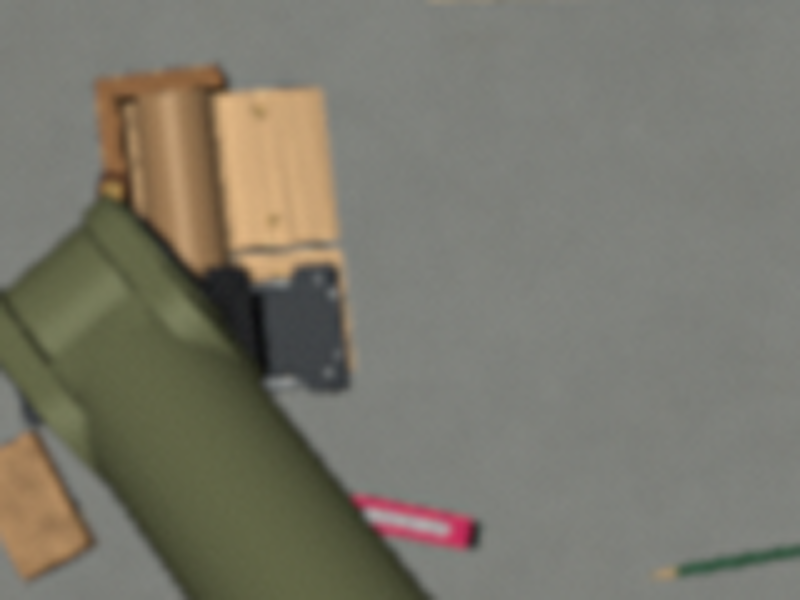

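Call:
{"name": "play_rows", "arguments": {
  "motion": [
    [0.82,-0.1,0,0,0],
    [0.82,0,0,0,0]
  ]
}}

```text
time: 16.5
position: [0.4817, 0.211, 0.0458]
tool_rot: [0.15, -3.136, 0.001]
ft_force: [-5.4, -1.1, 3.3]
grip_width: 0.179
```

Call:
{"name": "play_rows", "arguments": {
  "motion": [
    [0.82,-0.1,0,0,0],
    [0.82,0,0,0,0]
  ]
}}

```text
time: 16.75
position: [0.4817, 0.2111, 0.0456]
tool_rot: [0.15, -3.134, 0.002]
ft_force: [-7.0, -1.0, 4.8]
grip_width: 0.182
```

Call:
{"name": "play_rows", "arguments": {
  "motion": [
    [0.82,0.4,0,0,0],
    [0.82,0.8,0,0,0],
    [0.82,0.4,0,-4,0],
    [1,0,0,-5,0],
    [1,0,0,-4,0],
    [1,-3.4,4.1,0,0],
    [1,-3.4,4.1,0,0],
    [1,0,0,0,0.186],
    [1,0,0,0,0.186],
    [1,0,0,0,0.186],
    [1,0,0,0,0.186],
    [1,0,0,0,0.186],
    [1,0,0,0,0.186],
    [1,0,0,0,0.186],
    [1,0,0,0,0.186],
    [1,0,0,0,0.186],
    [1,0,0,0,0.186],
    [1,0,0,0,0]
  ]
}}

```text
time: 19.0
position: [0.528, 0.2978, 0.1762]
tool_rot: [2.424, 1.998, 0.001]
ft_force: [-0.3, -0.4, 0.1]
grip_width: 0.005
```

```bash
python3 - <<'E'
from h import *
st(); totool([*j2w([-0.0187,0.0831]),0.086])
im=optics.get_image("side")[:,:,::-1]; crop("side",220,130,380,250,5,"pics/s10.png",im)
im=optics.get_image("top")[:,:,::-1]; crop("top",140,130,300,250,5,"pics/t10.png",im)
E
```

```text
t 19.0 pos [0.528  0.2978 0.1762] yaw 1.3787 z [ 0.001 -0.    -1.   ] jig [-0.0158  0.0814] jyaw 1.2792 F [-0.35 -0.37  0.11] w 0.005 q [-0.07  0.31 -0.59  1.62  0.18  1.26 -0.89]
tool shift cm [ 0.08 -0.34  9.02]
```

View pics/s10.png

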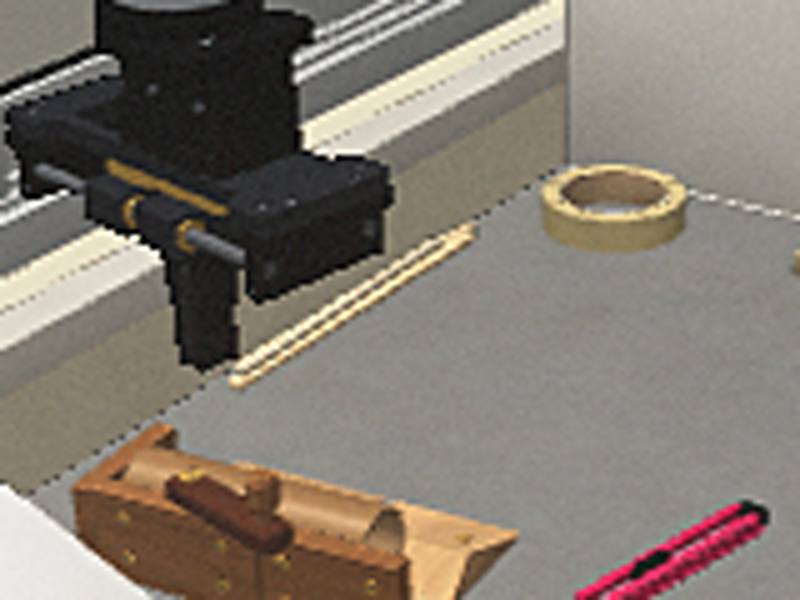

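View pics/t10.png

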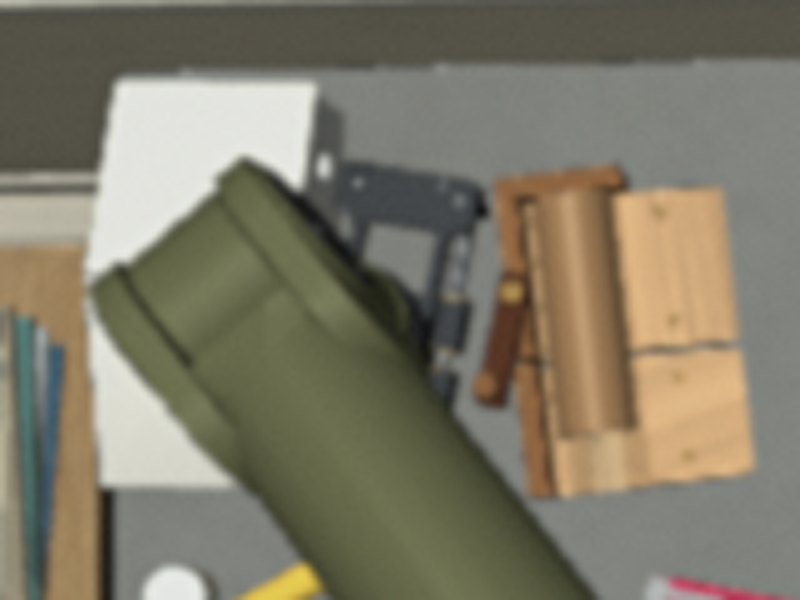

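Call:
{"name": "play_rows", "arguments": {
  "motion": [
    [1,0.1,-0.3,4,0],
    [1,0,0,3.5,0],
    [1,0,0,1.5,0],
    [1,0,0,0,0]
  ]
}}

```text
time: 19.6
position: [0.5247, 0.2991, 0.0854]
tool_rot: [-2.425, -1.997, 0.002]
ft_force: [-0.2, 0.2, 0.3]
grip_width: 0.007
```

```bash
python3 - <<'E'
from h import *
st()
im=optics.get_image("side")[:,:,::-1]; crop("side",220,130,380,250,5,"pics/s11.png",im)
E
```

```text
t 19.6 pos [0.5247 0.2991 0.0854] yaw 1.3778 z [-0.002 -0.001 -1.   ] jig [-0.0189  0.083 ] jyaw 1.2783 F [-0.17  0.16  0.28] w 0.007 q [-0.09  0.4  -0.58  1.72  0.24  1.1  -0.93]
```

View pics/s11.png

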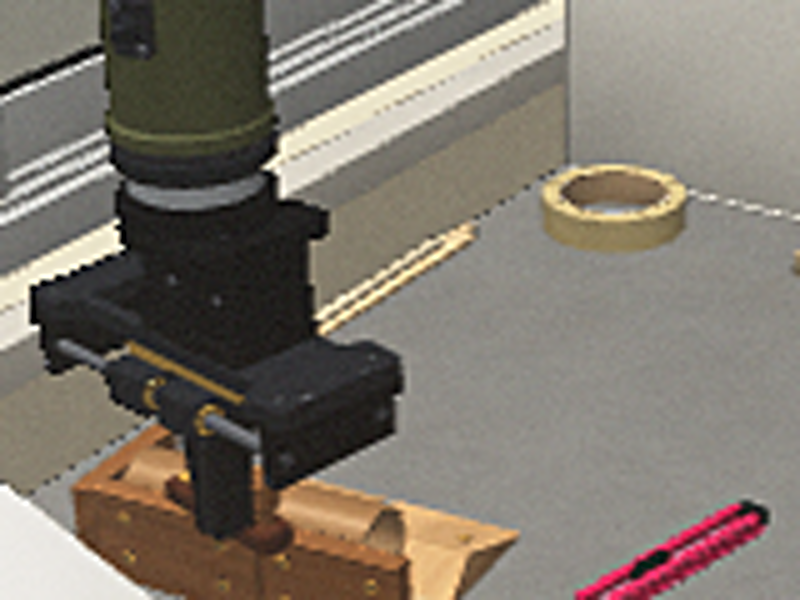

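Call:
{"name": "play_rows", "arguments": {
  "motion": [
    [1,-0.6,0,0,0],
    [1,-0.5,0,0,0],
    [1,-0.61,-0.15,0,-0.1],
    [1,-0.61,-0.15,0,-0.1],
    [1,-0.61,-0.15,0,-0.1],
    [1,-0.61,-0.15,0,-0.1],
    [1,-0.61,-0.15,0,-0.1],
    [1,-0.61,-0.15,0,-0.1],
    [1,-0.61,-0.15,0,-0.1]
  ]
}}

```text
time: 20.78
position: [0.5179, 0.2459, 0.087]
tool_rot: [1.589, 2.708, 0.003]
ft_force: [0.8, 1.7, -0.6]
grip_width: 0.008
```

```bash
python3 - <<'E'
from h import *
s=st(); p=w2j(s["position"])*1000; psi=yaw(s)[0]-JIG[2]; th=psi-np.pi/2
x=np.array([-np.sin(th),np.cos(th)]);y=np.array([np.cos(th),np.sin(th)]); d=p-[30,37]; print("theta",th,"x,y tool",d@x,d@y,"want 18,-60")
im=optics.get_image("side")[:,:,::-1]; crop("side",220,130,380,250,5,"pics/s12.png",im)
E
```

```text
t 20.775 pos [0.5179 0.2459 0.087 ] yaw 2.0801 z [ 0.002  0.001 -1.   ] jig [-0.031   0.0307] jyaw 1.9806 F [ 0.84  1.73 -0.65] w 0.008 q [ 0.1   0.35 -0.69  1.79  0.25  1.08 -0.17]
theta 0.40978671863239313 x,y tool 18.522058479179076 -58.40874459692399 want 18,-60
```

View pics/s12.png

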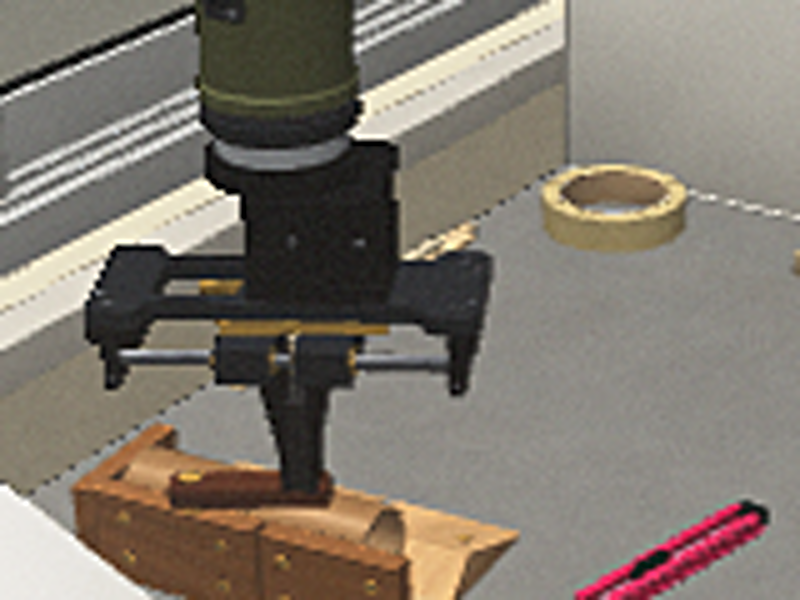

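Call:
{"name": "play_rows", "arguments": {
  "motion": [
    [1,-0.61,-0.18,0,-0.1],
    [1,-0.61,-0.18,0,-0.1],
    [1,-0.61,-0.18,0,-0.1],
    [1,-0.61,-0.18,0,-0.1],
    [1,-0.61,-0.18,0,-0.1],
    [1,-0.61,-0.18,0,-0.1],
    [1,-0.61,-0.18,0,-0.1],
    [1,-0.61,-0.18,0,-0.1],
    [1,-0.61,-0.18,0,-0.1],
    [1,-0.61,-0.18,0,-0.1],
    [1,0,0,0,0]
  ]
}}

```text
time: 22.2
position: [0.5555, 0.1974, 0.0863]
tool_rot: [0.107, 3.139, -0.0]
ft_force: [-0.4, -0.5, -0.8]
grip_width: 0.003
```

```bash
python3 - <<'E'
from h import *
s=st(); p=w2j(s["position"])*1000; psi=yaw(s)[0]-JIG[2]; th=(psi-np.pi/2)%(2*np.pi)
x=np.array([-np.sin(th),np.cos(th)]);y=np.array([np.cos(th),np.sin(th)]); d=p-[30,37]; print("theta",th,"x,y tool",d@x,d@y,"want 18,-60")
im=optics.get_image("side")[:,:,::-1]; crop("side",220,130,380,250,5,"pics/s13.png",im)
E
```

```text
t 22.2 pos [0.5555 0.1974 0.0863] yaw 3.0735 z [ 0. -0. -1.] jig [ 0.0016 -0.0213] jyaw 2.974 F [-0.41 -0.51 -0.82] w 0.003 q [ 0.3   0.43 -0.84  1.75  0.35  1.12  0.85]
theta 1.4032355888568704 x,y tool 18.296814270247747 -62.17968817325498 want 18,-60
```

View pics/s13.png

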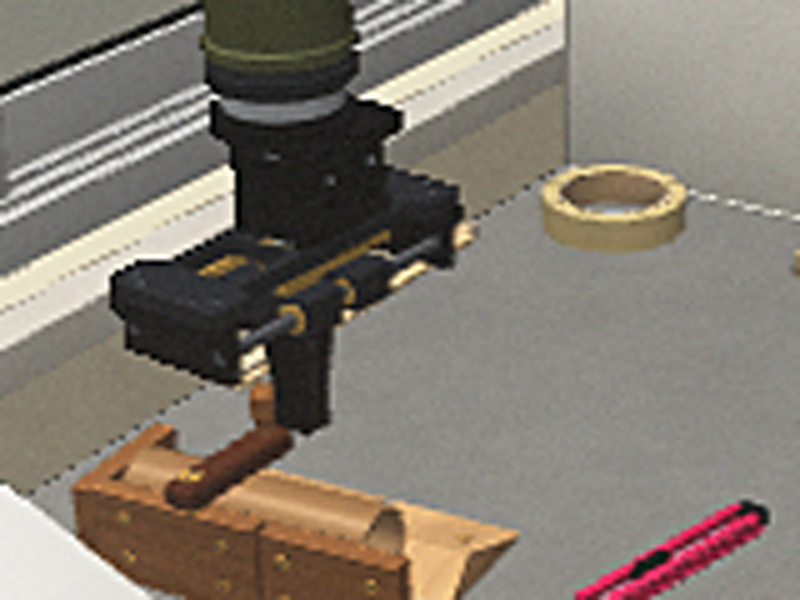

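Call:
{"name": "play_rows", "arguments": {
  "motion": [
    [1,-0.6,-0.1,0,-0.1],
    [1,-0.2,0,0,-0.03],
    [1,0,0,0,0]
  ]
}}

```text
time: 22.62
position: [0.5629, 0.1968, 0.086]
tool_rot: [-0.099, 3.14, -0.0]
ft_force: [-0.3, -0.1, 0.5]
grip_width: 0.005
```

Call:
{"name": "play_rows", "arguments": {
  "motion": [
    [1,-0.1,0,0,-0.03],
    [1,0,0,0,0]
  ]
}}

```text
time: 22.88
position: [0.5638, 0.1969, 0.086]
tool_rot: [0.149, -3.138, 0.0]
ft_force: [-0.9, -0.5, 0.1]
grip_width: 0.002
```

Call:
{"name": "play_rows", "arguments": {
  "motion": [
    [1,-0.1,0,0,0],
    [1,0,0,0,0]
  ]
}}

```text
time: 23.12
position: [0.565, 0.197, 0.086]
tool_rot: [-0.149, 3.138, -0.0]
ft_force: [0.5, 0.7, 0.5]
grip_width: 0.005
```

Call:
{"name": "play_rows", "arguments": {
  "motion": [
    [1,-0.1,0,0,0],
    [1,0,0,0,0]
  ]
}}

```text
time: 23.38
position: [0.5654, 0.197, 0.0859]
tool_rot: [0.15, -3.137, 0.001]
ft_force: [-1.8, -1.0, 0.4]
grip_width: 0.004
```

```bash
python3 - <<'E'
from h import *
s=st(); p=w2j(s["position"])*1000
im=optics.get_image("top")[:,:,::-1]; crop("top",190,130,350,250,5,"pics/t14.png",im)
E
```

```text
t 23.375 pos [0.5654 0.197  0.0859] yaw -3.0463 z [-0.001 -0.    -1.   ] jig [ 0.0114 -0.0226] jyaw -3.1458 F [-1.79 -1.01  0.37] w 0.004 q [ 0.31  0.46 -0.86  1.72  0.38  1.13  1.01]
```

View pics/t14.png

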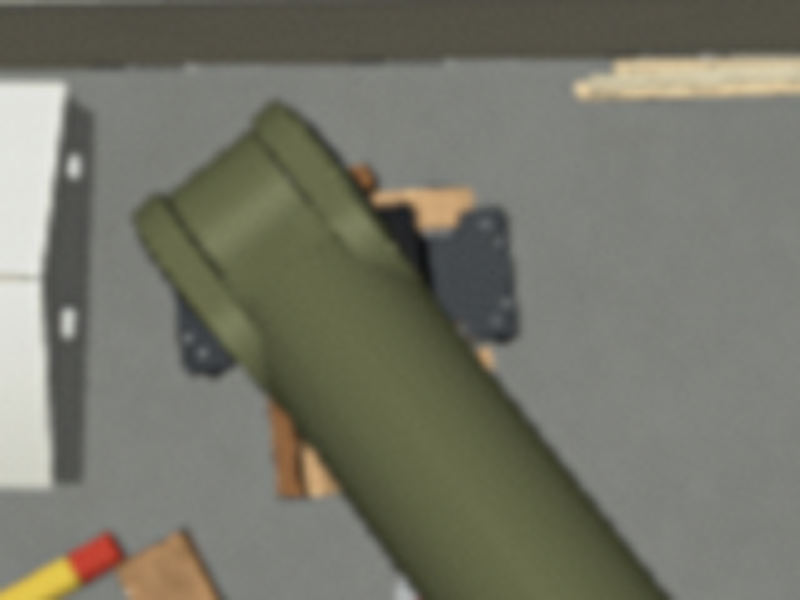

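Call:
{"name": "play_rows", "arguments": {
  "motion": [
    [1,-0.1,0,0,0],
    [1,-0.1,0,0,0],
    [1,0,0,0,0]
  ]
}}

```text
time: 23.8
position: [0.5658, 0.1971, 0.0857]
tool_rot: [0.15, -3.133, 0.002]
ft_force: [-6.7, -1.8, 4.4]
grip_width: 0.007
```

Call:
{"name": "play_rows", "arguments": {
  "motion": [
    [1,0.5,0,0,0],
    [1,1.5,0,0,0],
    [1,1.5,0,-3,0],
    [1,0,0,-5,0],
    [1,0,0,-6,0],
    [1,5,-5,0,0],
    [1,4,-6,0,0],
    [1,0,-6,0,0],
    [1,0,-6,0,0],
    [1,0,-6,0,0],
    [1,0,0,0,0]
  ]
}}

```text
time: 25.18
position: [0.48, -0.0942, 0.2255]
tool_rot: [0.135, -3.139, 0.002]
ft_force: [-0.0, 0.8, 0.7]
grip_width: 0.004
```

```bash
python3 - <<'E'
from h import *
s=st()
im=optics.get_image("top")[:,:,::-1]; crop("top",220,150,380,270,5,"pics/t15.png",im); cv2.imwrite("pics/t15f.png",im)
im=optics.get_image("side")[:,:,::-1]; crop("side",220,170,380,270,5,"pics/s15.png",im)
E
```

```text
t 25.175 pos [ 0.48   -0.0942  0.2255] yaw -3.0559 z [-0.    -0.001 -1.   ] jig [-0.1025 -0.3039] jyaw -3.1554 F [-0.03  0.79  0.72] w 0.004 q [ 0.88  0.01 -0.73  1.82  0.01  1.31  1.8 ]
```

View pics/t15.png

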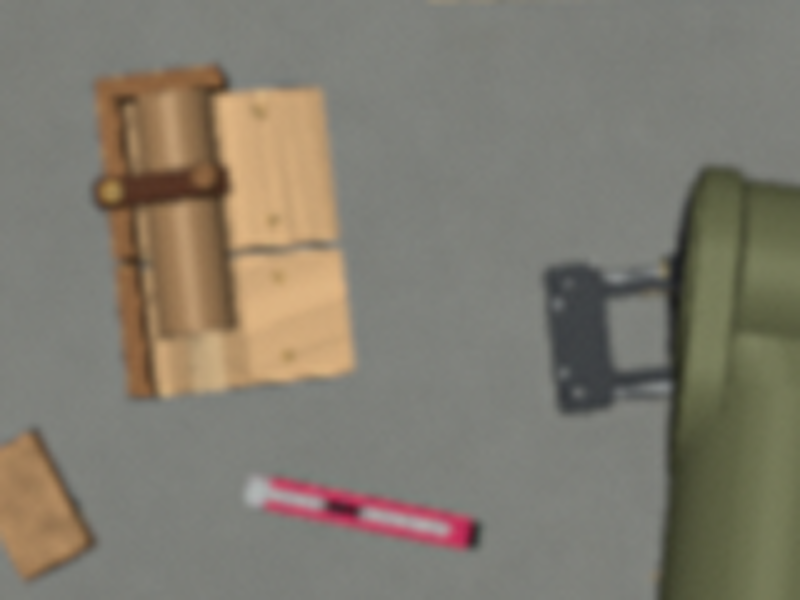

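View pics/s15.png

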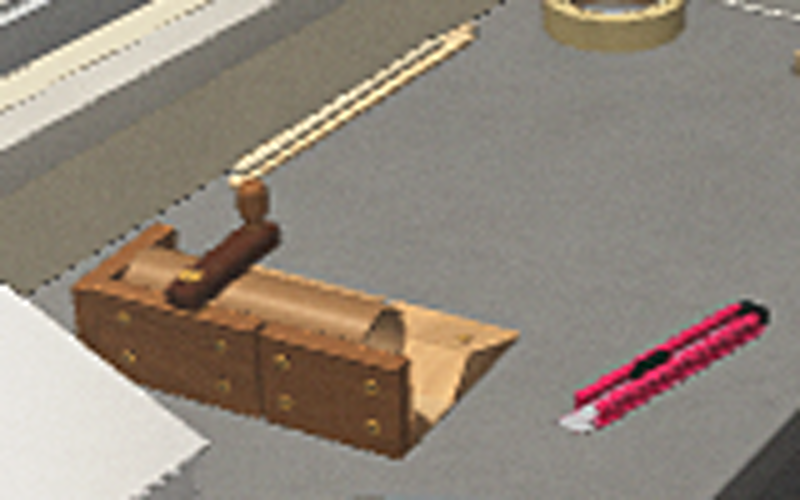

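View pics/t15f.png

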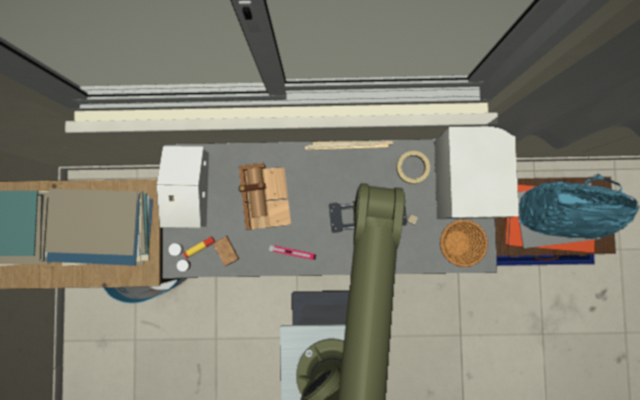

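```bash
python3 - <<'E'
from h import *
g=lambda cx,cy,z:w2j(back("top",(220+(cx+.5)/5-.5,150+(cy+.5)/5-.5),z))
k=g(203,175,.098);pv=g(112,190,.071); d=k-pv; print(k,pv,"theta",np.arctan2(d[1],d[0])+np.pi)
print("near end",g(197,332,.05),g(163,333,.03),g(233,330,.03),"far",g(137,92,.03),g(208,88,.03))
from bench import ticket
print(ticket.close_job())
E
```

```text
[ 0.03019381 -0.02059505] [0.03092096 0.03872558] theta 1.558538952831141
near end [-0.05990462 -0.00089986] [-0.05685068  0.02280281] [-0.06007062 -0.02077784] far [0.09566208 0.02313361] [ 0.09293679 -0.02148737]
the job is handed in; nothing more can be done
None
```

I rolled the tube across the cabinet top with the open fingers, up the ramp and into the V. Then I pushed it endwise until it butted against the end stop, and swung the keeper across by its knob. The job is handed in at about 25 s of the 66 s allowed; no verdict was reported.

**Tube:** The wrist force rose from about 2 N to 7 N with no further movement, so it is against the stop. The last top picture puts its near end at jig x ≈ -60 mm, as the seat requires. It lies along the middle of the V to within about 1 mm.

**Keeper:** It measured about 1.56 rad in the last picture. The force at its limit rose to about 7 N, so it is all the way across.

**Bystanders and arm:** In the last pictures the bystanders look unmoved. The gripper is about 0.2 m above the cabinet top, clear of everything.

**Disagreements:**
- On the flat the tube did not turn with the fingers as I had planned; it squared up on the ramp instead.
- The far end of the tube measured 93–96 mm, up to 6 mm past the stop face at 90 mm. I put this down to blurred pixels, since the near end and the stop force agree.
- The side camera fitted the jig with an error of up to 3 pixels, so I used the top-camera pose.

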